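# Let the used tube drop into the bench waste bin and close its lid softly

### The job

A used tube is lying in the loading chute of the bench waste bin, stopped by the shut yellow lid. With a fingertip press the blue paddle of the bin's side lever all the way down, so that the lid opens wide and the tube rolls in, then let the lever come up slowly under your finger so that the lid closes fully without slamming. Do not touch the tube or the lid, and leave everything else on the bench where it stands.

Things in the scene. Friction and masses are not known exactly. Their poses are not given: they have to be found in the camera images.
- bin: White waste bin fixed to the bench, body 160 (x) x 200 (y) x 172 mm high with a yellow hood lid to z = 218 mm. Origin on the bench, 5 mm ahead of the centre of its underside; z up, -x is its front, facing roughly the robot. Along its right side (-y) runs a steel lever bar, outer face at y = -121 mm, pivoted at x = -20, z = 140 mm; a rod from its rear end swings the lid.
- mouth (a point): Centre of the bin's open top (inside 152 x 192 mm), at z = 172 mm, axes as the bin. A steel chute, 148 mm wide inside, slopes 25 degrees down to the front edge of the mouth; it juts out to 160 mm in front of this point, its cheeks 50 mm higher than it. The lid is hinged at the mouth's rear edge; open, its front stands 170 mm above this point, never further forward than when shut.
- paddle (a point): Centre of the top face of the blue lever paddle, a plate 60 x 60 x 10 mm ahead of the bin's front right corner; with the lid shut at x = -199, y = -138, z = 215 mm in the bin's frame. Its x, y axes then run along the bin's. Fully pressed it has gone 52 mm down and 14 mm further to the front (bin -x), in an arc. Takes 5 to 11 N, then a firm stop; nothing latches, a return spring and the lid's weight lift it again.
- lever (a joint): Lever angle in rad: 0 = up, lid shut; 0.28 = pressed to its stop, lid fully open. 1 mm down at the paddle is about 0.0055 rad. The paddle is tilted 8 degrees up towards its front when shut, 8 degrees down when pressed.
- lid (a joint): Lid angle in rad: 0 = shut, 1.18 = fully open; tied to the lever by the rod, 4.23 rad of lid per rad of lever. A paddle rising at 30 mm/s lowers the lid at about 0.7 rad/s, which is gentle; let go, it falls at over 6 rad/s and slams (3.5 rad/s even from a tenth open). A finger that rises slowly until the paddle stays behind has shut it fully.
- used_tube: Used clear conical tube with a blue screw cap, 115 mm long, 31 mm across the cap, 30 g, lying across the chute against the front of the lid. Origin: on its axis at half length; y runs along it to the cap. It rolls into the bin by itself once the lid is up.
- amber_bottle: Amber bottle, 60 mm across, 135 mm tall, beside the bin's left; origin under its base. Leave it.
- tip_box: Green box of pipette tips with a clear cover, 82 x 120 x 66 mm, left of the chute; origin under its centre. Leave it.
- blue_cap: Loose blue screw cap, 34 mm across, 14 mm high, lying on the bench ahead of the bin; origin under its centre. Leave it.
- standing_tube: Clear tube with blue cap standing on its skirt, 34 mm across, 115 mm tall, on the lever side of the bin; origin under its base. Leave it.
- microtube_rack: Magenta microtube rack, 200 x 68 x 30 mm, tubes to 40 mm high; origin under its centre. Leave it.
- orange_rack: Orange rack, 200 x 100 x 45 mm, with three capped tubes to 114 mm high; origin under its centre. Leave it.
- glass_jar: Glass jar with a metal lid, 84 mm across, 120 mm tall; origin under its base. Leave it.
Not all that is in view belongs to the job. What is shaped like the used_tube but purple is not meant.

How it is judged:
By the outcome, as a careful person would: the job done as asked, in the order asked, and still so for the second after the job is handed in, with the robot touching nothing.
It also fails if it takes over 40 s, if anything falls off the work surface, if the arm or the gripper's body presses on something with over 40 N, if the wrist force passes 120 N, or if a joint passes its speed limit or range.

### The arm

A 6-joint arm with a two-finger parallel gripper is mounted at the origin on the work surface. World frame = base frame: x ahead of the robot, y to its left, z up, the work surface at z = 0. Lengths are in m, angles in degrees, forces in N, time in s.
With the tool pointing down it reaches from about 0.275 to 0.75 m from the base axis. Payload 10.2 kg.
Tool frame: the origin (TCP) lies at the very end of the fingers, on their centre line; the grasp point (between the pads) lies 19 mm behind it; x points along the fingers, y is the direction in which the jaws open and shut, and the axes are right-handed (so a half turn about x gives the same grasp; the last joint's range is limited). The gripper opens to 85 mm and grips with 20 to 120 N. Pads are 22 mm wide; open, the fingers measure 114 mm over their backs; the gripper's body (76 mm by 85 mm) begins 54 mm behind the grasp point. The pads swing forward as they close: fully open they stand 13 mm farther back than shut.
Start: joints at [-87.514, 17.928, 85.812, -0, 76.261, -12.8], TCP at [0.138, -0.506, 0.231] pointing down, gripper open.
Joint ranges: [-168.41, 168.41], [-55.51, 124.54], [10.69, 146.95], [-70.63, 250.63], [1, 178], [-165.06, 165.06]. Speed limits (degrees/s): [136.94, 136.94, 172.46, 180, 180, 180].

### API

Orientations are given as a 3x3 rotation matrix whose columns are the frame's x, y, z axes.
In Python, from plant import sense, snapshot, calibration, job_done gives the robot as it stands.
- The arm moves only by the shell command python3 -m pendant 'ROWS' [FORCE]. ROWS is JSON, a list of rows, each a list of 5 numbers: the shift along the world's x, y, z as a fraction of full scale, then the turn about the world's z as a fraction of full scale, then the gripper's target within -1 to 1 (shut at 1, half-way at 0, fully open at -1). In form: [[tx, ty, tz, turn, fingers], ...]. A call has 1 to 10 rows; each row shifts and turns the commanded pose from where the row before left it; what a row does not reach is not made up. Full scale, the value 1, is 0.02 m for a shift and pi rad for a turn. A row lasts 1/12 s, in which the tool goes at most 41.7 mm and 7.16 degrees, less where a joint would pass 70% of its speed; a pose out of reach is approached as far as the arm can. A call with a number of a shift or a turn outside -1 to 1 is refused whole. A call with a gripper value outside its range is refused whole. The fingers move at their own pace and stop on an object; FORCE is the grip in N (left out, the last holds). Time passes only in rows, so rows that do not move let the fingers close. It gives the time, the measured TCP pose, the force and the opening at its end, in the units of the state.
- sense(): the state, without advancing time (a new reading comes with each control period).
- snapshot(name): name is "scene" or "top"; returns the picture (384x512x3 uint8, red, green, blue); there is no depth.
- calibration(name): a dict with "camera_matrix" (3x3 intrinsics, pixels), "extrinsics" (4x4, takes a point from world to camera coordinates). Camera axes: x right, y up, looking along -z (the intrinsics and any distortion apply to the point x, -y, -z); pixel columns grow to the right and rows downward; lengths in m; the calibration is good to about 2 mm. A picture is of the moment at which its call begins. calibration takes no time and is no camera call.
- job_done(): hands the job in, once; it reports no verdict.
The state is a dict: "time": time; "joint_positions": joint angles; "qvel": joint speeds; "tau": joint torques, N m; "ee_pos": TCP position; "tcp_rot": TCP orientation; "ft_force": force on the tool from outside, world axes, zero at the start; "ft_torque": the same for the moment, N m; "opening": finger opening in m.
Only numpy, scipy, OpenCV 4.12 (cv2) and the standard library are available. Lean on these libraries where they do the work, as an engineer would, in place of code of your own. Each camera call takes 0.05 s, during which the arm holds its last target.

## Working session

There is one attempt and no reset: what is moved stays moved. The work goes in short steps, Python scripts to look and compute and a shell command to move; the robot and the scene stay as the last step left them, time stands still between calls to the robot, and variables do not carry over. Pictures are saved under pics/ and viewed, and the job is handed in when it is done.

```bash
ls; mkdir -p pics
python3 - <<'E'
from plant import sense,snapshot,calibration
import cv2
s=sense();print(s)
for n in("scene","top"):
    cv2.imwrite(f"pics/{n}0.png",snapshot(n)[:,:,::-1]); c=calibration(n);print(n,c)
E
```

```text
pics
{'time': 0.0, 'joint_positions': array([-8.75145493e+01,  1.79591497e+01,  8.58534576e+01, -6.38939194e-04,
        7.62611795e+01, -1.28009845e+01]), 'qvel': array([ 0.00376717, -0.00529377, -0.0509768 , -0.03020253,  0.04931021,
       -0.01921237]), 'tau': array([ 1.71507641e-04, -4.12271833e+01, -2.59743458e+01, -1.21250423e-04,
        4.12200388e-03,  7.57516290e-06]), 'ee_pos': array([ 0.13837784, -0.50617032,  0.23074133]), 'tcp_rot': array([[-6.66696743e-05,  2.63647203e-01, -9.64619172e-01],
       [ 1.28614170e-03, -9.64618354e-01, -2.63647069e-01],
       [-9.99999171e-01, -1.25821420e-03, -2.74776870e-04]]), 'ft_force': array([ 0.05643026, -0.1952314 , -0.04165579]), 'ft_torque': array([-0.02220391,  0.03665283, -0.02474034]), 'opening': 0.08479482257670627}
scene {'camera_matrix': array([[386.69802113,   0.        , 255.38407371],
       [  0.        , 386.69802113, 190.56835236],
       [  0.        ,   0.        ,   1.        ]]), 'extrinsics': array([[ 0.66428451,  0.74717173,  0.0214593 , -0.34786683],
       [-0.44894909,  0.37586232,  0.8106616 ,  0.12181444],
       [ 0.59763769, -0.54814407,  0.58512159, -1.65553126],
       [ 0.        ,  0.        ,  0.        ,  1.        ]])}
top {'camera_matrix': array([[353.06631924,   0.        , 249.12381988],
       [  0.        , 353.06631924, 192.46427359],
       [  0.        ,   0.        ,   1.        ]]), 'extrinsics': array([[-0.02270119, -0.9995723 , -0.01843561,  0.02908447],
       [ 0.99413368, -0.02452055,  0.10534214, -0.54373922],
       [-0.10574914, -0.01593607,  0.99426514, -1.29103349],
       [ 0.        ,  0.        ,  0.        ,  1.        ]])}
```

View pics/scene0.png

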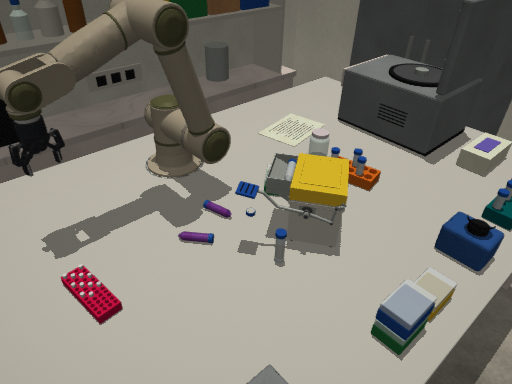

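View pics/top0.png

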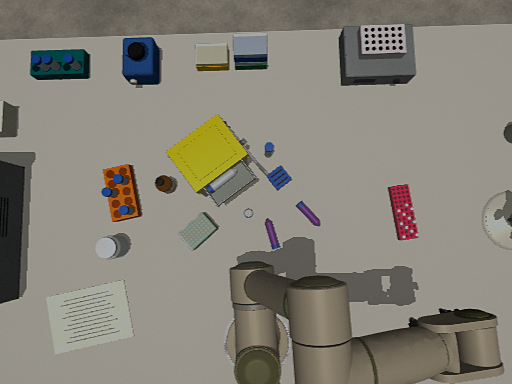

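The top view shows the yellow lid at about (207,153), the blue paddle at about (280,178), and the used tube in the chute at about (222,182). I'll zoom in to pick corners.

Run:
```python
import cv2
a=cv2.imread("pics/top0.png")[100:250,150:350];cv2.imwrite("pics/topz.png",cv2.resize(a,None,fx=4,fy=4,interpolation=cv2.INTER_CUBIC))
a=cv2.imread("pics/scene0.png")[125:265,190:390];cv2.imwrite("pics/scenez.png",cv2.resize(a,None,fx=4,fy=4,interpolation=cv2.INTER_CUBIC))
```

```text
(no output)
```

View pics/topz.png

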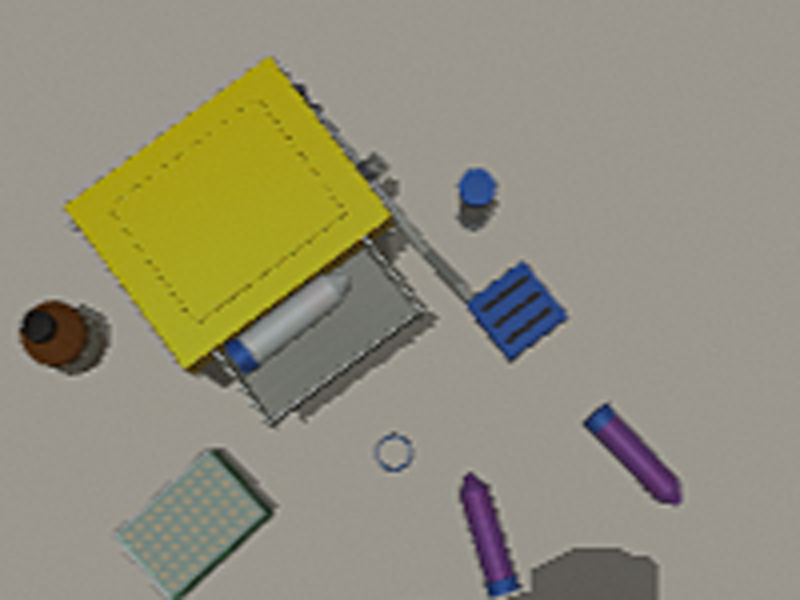

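View pics/scenez.png

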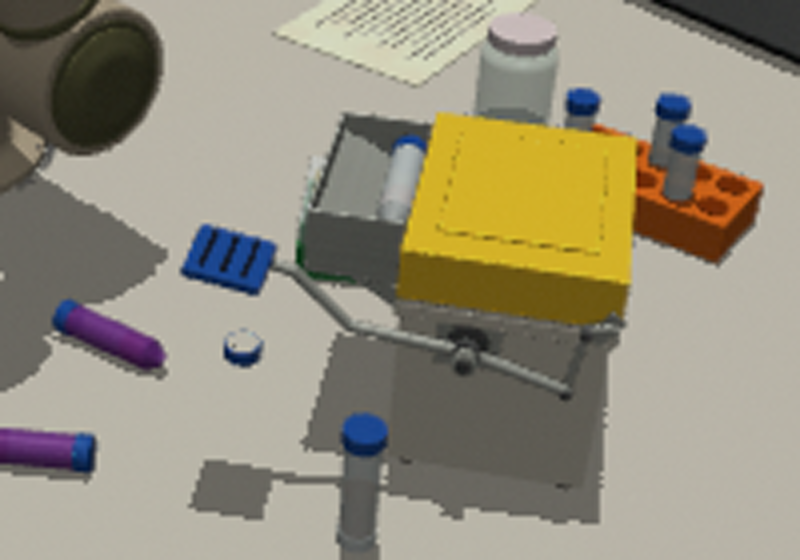

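```bash
cat > h.py <<'E'
import numpy as np
from plant import calibration
from scipy.optimize import least_squares
def proj(n,P):
    c=calibration(n);P=np.atleast_2d(P);p=P@c["extrinsics"][:3,:3].T+c["extrinsics"][:3,3]
    q=np.c_[p[:,0],-p[:,1],-p[:,2]]@c["camera_matrix"].T
    return q[:,:2]/q[:,2:]
def R(y): c,s=np.cos(y),np.sin(y);return np.array([[c,-s,0],[s,c,0],[0,0,1]])
E
python3 - <<'E'
from h import *
t=np.radians(8)
ctr=np.array([-.199,-.138,.215])
def pc(sx,sy): return ctr+np.array([sx*.03*np.cos(t),sy*.03,-sx*.03*np.sin(t)])
pts=[pc(1,1),pc(1,-1),pc(-1,-1),pc(-1,1)]
z2=lambda L,o:(np.array(L)+.5)/4-.5+o
top=z2([(470,305),(523,263),(567,317),(512,361)],[150,100])
sc=z2([(275,243),(265,285),(182,266),(205,226)],[190,125])
chute=z2([(272,424),(435,318)],[150,100]); cp=[[-.165,.075,.222],[-.165,-.075,.222]]
pts=np.array(pts);cp=np.array(cp)
for use in (0,1):
    def f(v,full=False):
        T=lambda P:P@R(v[2]).T+[v[0],v[1],0]
        r=[proj("top",T(pts))-top,proj("scene",T(pts))-sc]
        c=proj("top",T(cp))-chute
        return np.concatenate(r+([c] if use or full else [])).ravel()
    s=least_squares(f,[.6,.1,-.6]);v=s.x
    print(v,np.degrees(v[2]));print(f(v,True).reshape(-1,2).round(1))
    print("paddle",ctr@R(v[2]).T+[v[0],v[1],0])
    for n,p in dict(bin0=[0,0,.218],pressed=[-.213,-.138,.163],pivot=[-.02,-.121,.14]).items():
        print(n,np.array(p)@R(v[2]).T+[v[0],v[1],0])
E
```

```text
[0.64976686 0.14653357 0.6403666 ] 36.69030330770691
[[-1.5 -0.3]
 [-0.2 -1.1]
 [ 0.5 -0.7]
 [-0.4 -0.2]
 [ 0.4 -0.6]
 [-1.2  0.5]
 [-0.4  0.1]
 [-1.3 -1.3]
 [ 2.   3.6]
 [-1.6  1.2]]
paddle [ 0.57264693 -0.08302582  0.215     ]
bin0 [0.64976686 0.14653357 0.218     ]
pressed [ 0.56142065 -0.09139067  0.163     ]
pivot [0.70602555 0.03755669 0.14      ]
[0.66080102 0.14220167 0.59373534] 34.01852902277567
[[-1.3 -1. ]
 [ 0.5 -1.2]
 [ 0.6 -0.2]
 [-0.9 -0.5]
 [ 0.7 -0.2]
 [-1.8  0.8]
 [-0.8 -0.1]
 [-0.8 -1.3]
 [ 0.7  0.6]
 [-1.6  0. ]]
paddle [ 0.57306415 -0.08351329  0.215     ]
bin0 [0.66080102 0.14220167 0.218     ]
pressed [ 0.56146016 -0.09134575  0.163     ]
pivot [0.71191866 0.03072079 0.14      ]
```

The paddle centre is at about (0.573, -0.083, 0.215) and the bin yaw is about 34°. I'll raise the tool, shut the fingers, turn the jaws along the bin's y axis, and move over the paddle.

```bash
python3 -m pendant '[[0,0,0.5,0,1],[0.5,0.5,1,0.0352,1],[1,1,1,0.0352,1],[1,1,0.5,0.0352,1],[1,1,0,0,1],[1,1,0,0,1],[1,1,0,0,1],[1,1,0,0,1],[1,1,0,0,1],[1,1,0,0,1]]' 40
```

```text
time: 0.93
ee_pos: [0.3092, -0.3353, 0.292]
tcp_rot: [[0.0, 0.563, -0.826], [-0.0, -0.826, -0.563], [-1.0, 0.001, 0.0]]
ft_force: [-0.1, 0.4, 0.2]
opening: -0.0003
```

```bash
python3 -m pendant '[[1,0.95,0,0,1],[1,0.95,0,0,1],[1,0.95,0,0,1],[1,0.95,0,0,1],[1,0.95,0,0,1],[1,0.95,0,0,1],[1,0.95,0,0,1],[1,0.95,0,0,1],[1,0.95,0,0,1],[1,0.95,0,0,1]]' && python3 -m pendant '[[1,1,0,0,1],[1,1,0,0,1],[0.6,0.6,-0.5,0,1],[0.4,0.35,-0.5,0,1],[0,0,-0.4,0,1],[0,0,0,0,1],[0,0,0,0,1]]'
python3 - <<'E'
from plant import snapshot
import cv2,numpy as np
o=[]
for n,(r,c) in dict(top=(90,150),scene=(100,170)).items():
    a=snapshot(n)[r:r+150,c:c+200,::-1];o.append(cv2.resize(a,None,fx=3,fy=3,interpolation=cv2.INTER_CUBIC)[:, :400*1+200])
cv2.imwrite("pics/a1.png",cv2.resize(np.hstack(o),(800,300)))
cv2.imwrite("pics/a2.png",o[1])
E
```

```text
time: 1.77
ee_pos: [0.5093, -0.1453, 0.292]
tcp_rot: [[0.0, 0.563, -0.826], [-0.0, -0.826, -0.563], [-1.0, 0.0, -0.0]]
ft_force: [0.5, -1.1, -0.4]
opening: 0.0003
time: 2.35
ee_pos: [0.5677, -0.0882, 0.2631]
tcp_rot: [[-0.001, 0.563, -0.827], [0.0, -0.827, -0.563], [-1.0, -0.001, 0.001]]
ft_force: [-0.1, -0.2, -0.2]
opening: -0.0004
```

View pics/a1.png

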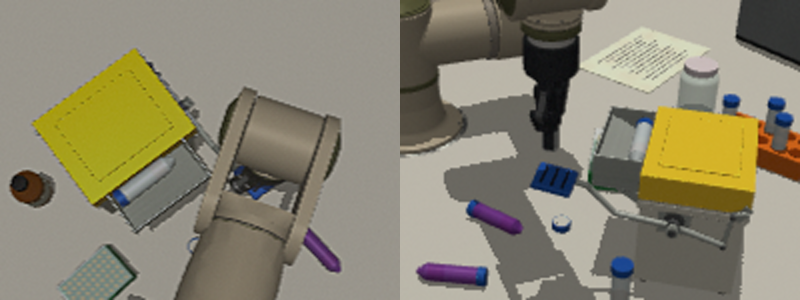

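View pics/a2.png

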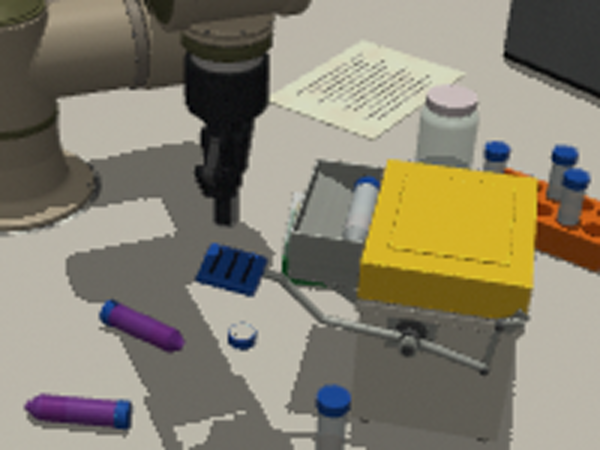

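The finger tip is at zoom (226,222), above the paddle at zoom (232,270). I'll check the offset against the projection.

Run:
```python
from h import *
for p in ([.5677,-.0882,.2631],[.5677,-.0882,.215],[.573,-.0835,.215]):
    print(((proj("scene",p)-[170,100]+.5)*3-.5).round(), ((proj("top",p)-[150,90]+.5)*2-.5).round())
```

```text
[[225. 224.]] [[263. 173.]]
[[225. 264.]] [[261. 177.]]
[[232. 265.]] [[258. 174.]]
```

```bash
python3 -m pendant '[[0,0,-0.5,0,1],[0,0,-0.5,0,1],[0,0,-0.5,0,1],[0,0,-0.3,0,1],[0,0,-0.1,0,1],[0,0,-0.1,0,1],[0,0,-0.1,0,1],[0,0,-0.1,0,1]]'
```

```text
time: 3.12
ee_pos: [0.5686, -0.0874, 0.2194]
tcp_rot: [[0.001, 0.564, -0.826], [-0.0, -0.826, -0.564], [-1.0, 0.001, -0.0]]
ft_force: [0.2, 0.7, 0.2]
opening: 0.0001
```

```bash
python3 -m pendant '[[0,0,-0.1,0,1],[0,0,-0.1,0,1],[-0.04,-0.025,-0.12,0,1],[-0.04,-0.025,-0.12,0,1],[-0.04,-0.025,-0.12,0,1]]';  python3 -m pendant '[[-0.035,-0.025,-0.12,0,1],[-0.035,-0.025,-0.12,0,1],[-0.035,-0.025,-0.12,0,1],[-0.035,-0.025,-0.12,0,1],[-0.035,-0.025,-0.12,0,1]]'
```

```text
time: 3.53
ee_pos: [0.5663, -0.0891, 0.2094]
tcp_rot: [[0.002, 0.564, -0.826], [-0.001, -0.826, -0.564], [-1.0, 0.002, -0.001]]
ft_force: [-2.2, -0.4, 7.2]
opening: 0.0001
time: 3.95
ee_pos: [0.563, -0.0914, 0.1972]
tcp_rot: [[0.003, 0.564, -0.826], [-0.001, -0.826, -0.564], [-1.0, 0.002, -0.002]]
ft_force: [1.4, 1.8, 5.9]
opening: 0.0001
```

```bash
python3 -m pendant '[[-0.025,-0.018,-0.12,0,1],[-0.025,-0.018,-0.12,0,1],[-0.025,-0.018,-0.12,0,1],[-0.025,-0.018,-0.12,0,1],[-0.025,-0.018,-0.12,0,1]]';  python3 -m pendant '[[-0.02,-0.015,-0.12,0,1],[-0.02,-0.015,-0.12,0,1],[-0.02,-0.015,-0.12,0,1],[-0.01,-0.01,-0.12,0,1],[-0.01,-0.01,-0.12,0,1]]'
python3 - <<'E'
from plant import snapshot
import cv2
cv2.imwrite("pics/b1.png",cv2.resize(snapshot("scene")[80:230,170:370,::-1],None,fx=3,fy=3,interpolation=cv2.INTER_CUBIC))
E
```

```text
time: 4.37
ee_pos: [0.5605, -0.0933, 0.1851]
tcp_rot: [[0.002, 0.563, -0.826], [-0.001, -0.826, -0.564], [-1.0, 0.002, -0.002]]
ft_force: [0.4, 0.9, 6.4]
opening: -0.0004
time: 4.78
ee_pos: [0.5585, -0.0947, 0.1728]
tcp_rot: [[0.001, 0.563, -0.826], [-0.001, -0.826, -0.563], [-1.0, 0.001, -0.0]]
ft_force: [-2.3, -0.3, 5.1]
opening: -0.0005
```

View pics/b1.png

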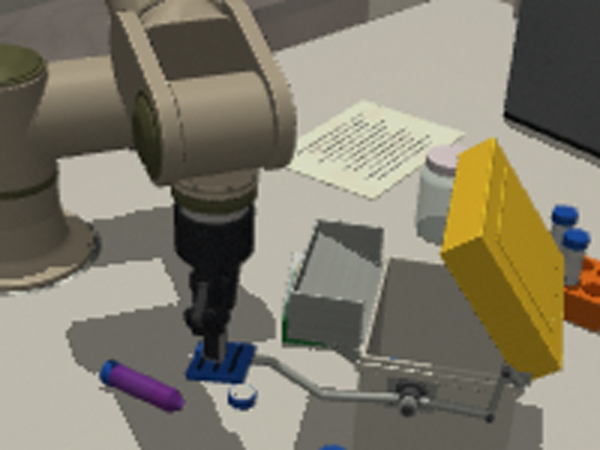

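The lid stands well open at zoom (505,250), the chute is empty, and the finger is on the paddle at zoom (218,360). I'll press on until I feel the stop.

```bash
python3 -m pendant '[[-0.01,-0.01,-0.1,0,1],[-0.01,-0.01,-0.1,0,1],[-0.01,-0.01,-0.1,0,1]]'; python3 -m pendant '[[0,0,-0.07,0,1],[0,0,-0.05,0,1]]'
```

```text
time: 5.08
ee_pos: [0.5577, -0.0953, 0.1664]
tcp_rot: [[0.0, 0.563, -0.826], [-0.0, -0.826, -0.563], [-1.0, 0.0, 0.0]]
ft_force: [-3.2, 0.2, 4.6]
opening: 0.0
time: 5.25
ee_pos: [0.5576, -0.0953, 0.1636]
tcp_rot: [[-0.0, 0.563, -0.826], [-0.0, -0.826, -0.563], [-1.0, 0.0, 0.001]]
ft_force: [-3.0, -2.2, 3.3]
opening: 0.0
```

```bash
python3 -m pendant '[[0,0,-0.05,0,1],[0,0,-0.05,0,1]]'; python3 -m pendant '[[0,0,-0.05,0,1],[0,0,0,0,1]]'
python3 - <<'E'
from plant import snapshot
import cv2
cv2.imwrite("pics/b2.png",cv2.resize(snapshot("scene")[80:230,170:370,::-1],None,fx=3,fy=3,interpolation=cv2.INTER_CUBIC))
E
```

```text
time: 5.42
ee_pos: [0.5578, -0.0954, 0.1624]
tcp_rot: [[0.0, 0.564, -0.826], [-0.001, -0.826, -0.564], [-1.0, 0.001, 0.0]]
ft_force: [-8.2, -1.5, 15.0]
opening: -0.0001
time: 5.58
ee_pos: [0.5578, -0.0954, 0.1623]
tcp_rot: [[0.001, 0.564, -0.826], [-0.001, -0.826, -0.564], [-1.0, 0.001, -0.0]]
ft_force: [-8.4, -0.7, 16.1]
opening: -0.0001
```

View pics/b2.png

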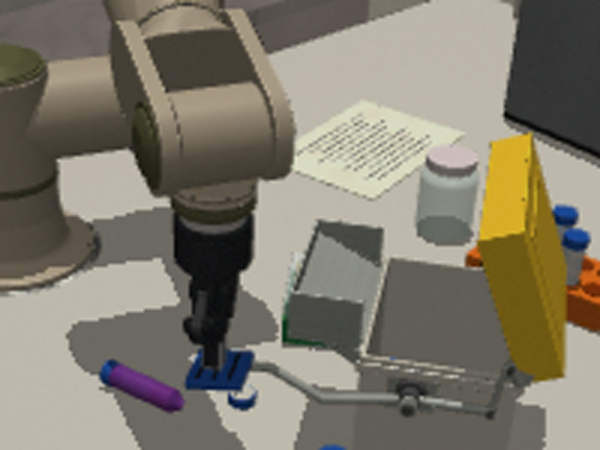

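The stop is reached: force jumped to 16 N and the lid is upright. I'll hold briefly and check the tube from above.

```bash
python3 -m pendant '[[0,0,0,0,1],[0,0,0,0,1],[0,0,0,0,1],[0,0,0,0,1],[0,0,0,0,1],[0,0,0,0,1]]'
python3 - <<'E'
from plant import snapshot
import cv2
cv2.imwrite("pics/b3.png",cv2.resize(snapshot("top")[90:240,140:340,::-1],None,fx=3,fy=3,interpolation=cv2.INTER_CUBIC))
E
```

```text
time: 6.13
ee_pos: [0.5578, -0.0954, 0.1623]
tcp_rot: [[0.001, 0.564, -0.826], [-0.001, -0.826, -0.564], [-1.0, 0.001, -0.0]]
ft_force: [-8.5, -1.2, 15.2]
opening: 0.0
```

View pics/b3.png

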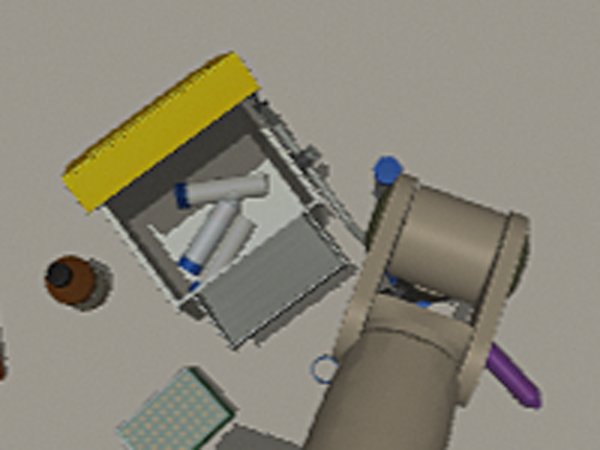

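The used tube is in the bin at about zoom (210,235), the chute is empty and the lid is wide open. Now a slow release at about 24 mm/s, retracing the arc.

```bash
python3 -m pendant '[[0,0,0.05,0,1],[0,0,0.08,0,1],[0.01,0.01,0.1,0,1],[0.01,0.01,0.1,0,1],[0.01,0.01,0.1,0,1],[0.015,0.01,0.1,0,1],[0.015,0.01,0.1,0,1],[0.015,0.01,0.1,0,1],[0.02,0.012,0.1,0,1],[0.02,0.012,0.1,0,1]]';  python3 -m pendant '[[0.02,0.015,0.1,0,1],[0.02,0.015,0.1,0,1],[0.02,0.015,0.1,0,1],[0.02,0.015,0.1,0,1],[0.025,0.015,0.1,0,1],[0.025,0.018,0.1,0,1],[0.025,0.018,0.1,0,1],[0.025,0.018,0.1,0,1]]'
```

```text
time: 7.02
ee_pos: [0.5601, -0.0935, 0.1796]
tcp_rot: [[0.0, 0.563, -0.826], [-0.0, -0.826, -0.563], [-1.0, 0.0, 0.0]]
ft_force: [-2.3, -2.9, 4.5]
opening: 0.0002
time: 7.68
ee_pos: [0.5637, -0.0909, 0.1957]
tcp_rot: [[-0.0, 0.563, -0.826], [-0.0, -0.826, -0.563], [-1.0, 0.0, 0.0]]
ft_force: [-2.9, -3.1, 6.1]
opening: 0.0001
```

```bash
python3 -m pendant '[[0.03,0.02,0.08,0,1],[0.03,0.02,0.08,0,1],[0.03,0.02,0.08,0,1],[0.03,0.02,0.08,0,1],[0.03,0.02,0.08,0,1],[0.03,0.02,0.08,0,1]]';  python3 -m pendant '[[0.03,0.02,0.07,0,1],[0.03,0.02,0.07,0,1],[0.03,0.02,0.07,0,1],[0.03,0.02,0.06,0,1],[0.02,0.015,0.05,0,1]]'
```

```text
time: 8.18
ee_pos: [0.5673, -0.0884, 0.2055]
tcp_rot: [[0.0, 0.563, -0.826], [-0.0, -0.826, -0.563], [-1.0, 0.0, -0.0]]
ft_force: [-3.7, -1.3, 7.7]
opening: -0.0002
time: 8.6
ee_pos: [0.5702, -0.0865, 0.212]
tcp_rot: [[0.0, 0.564, -0.826], [-0.0, -0.826, -0.564], [-1.0, 0.0, -0.0]]
ft_force: [-3.5, -1.8, 7.6]
opening: -0.0003
```

```bash
python3 -m pendant '[[0,0,0.05,0,1],[0,0,0.05,0,1],[0,0,0.05,0,1],[0,0,0.05,0,1]]';  python3 -m pendant '[[0,0,0.05,0,1],[0,0,0.05,0,1],[0,0,0.05,0,1],[0,0,0.05,0,1],[0,0,0.05,0,1]]'
```

```text
time: 8.93
ee_pos: [0.5711, -0.0858, 0.2159]
tcp_rot: [[0.003, 0.564, -0.826], [0.001, -0.826, -0.564], [-1.0, 0.001, -0.003]]
ft_force: [3.5, 2.3, 4.1]
opening: -0.0
time: 9.35
ee_pos: [0.5699, -0.0865, 0.22]
tcp_rot: [[-0.001, 0.563, -0.826], [0.0, -0.826, -0.563], [-1.0, -0.001, 0.001]]
ft_force: [1.3, -0.4, 0.4]
opening: -0.0002
```

```bash
python3 -m pendant '[[0,0,0.05,0,1],[0,0,0.05,0,1],[0,0,0.05,0,1],[0,0,0.05,0,1],[0,0,0.05,0,1],[0,0,0.05,0,1],[0,0,0,0,1]]'; python3 -m pendant '[[0,0,0.3,0,1],[0,0,0.5,0,1],[-0.3,-0.3,0.7,0,1],[-0.7,-0.7,0.7,0,1],[-1,-1,0.5,0,1],[-1,-1,0,0,1],[-1,-1,0,0,1],[-1,-1,0,0,1],[-1,-1,0,0,1],[-1,-1,0,0,1]]';python3 -m pendant '[[-1,-1,0,0,1],[-1,-1,0,0,1],[-0.5,-0.5,0,0,1],[0,0,0,0,1],[0,0,0,0,1]]'
python3 - <<'E'
from plant import snapshot
import cv2
cv2.imwrite("pics/c1.png",cv2.resize(snapshot("scene")[120:270,170:370,::-1],None,fx=4,fy=4,interpolation=cv2.INTER_CUBIC))
cv2.imwrite("pics/c2.png",snapshot("top")[:,:,::-1])
E
```

```text
time: 9.93
ee_pos: [0.5702, -0.0866, 0.2265]
tcp_rot: [[0.0, 0.563, -0.826], [-0.0, -0.826, -0.563], [-1.0, 0.0, -0.0]]
ft_force: [-0.2, 1.8, 0.4]
opening: 0.0001
time: 10.77
ee_pos: [0.4291, -0.2274, 0.2814]
tcp_rot: [[0.001, 0.564, -0.826], [-0.001, -0.826, -0.564], [-1.0, 0.001, -0.0]]
ft_force: [0.6, -0.6, 0.5]
opening: -0.0
time: 11.18
ee_pos: [0.3801, -0.2768, 0.2811]
tcp_rot: [[0.001, 0.562, -0.827], [-0.001, -0.827, -0.562], [-1.0, 0.001, -0.0]]
ft_force: [-1.0, 0.0, -0.1]
opening: 0.0002
```

View pics/c1.png

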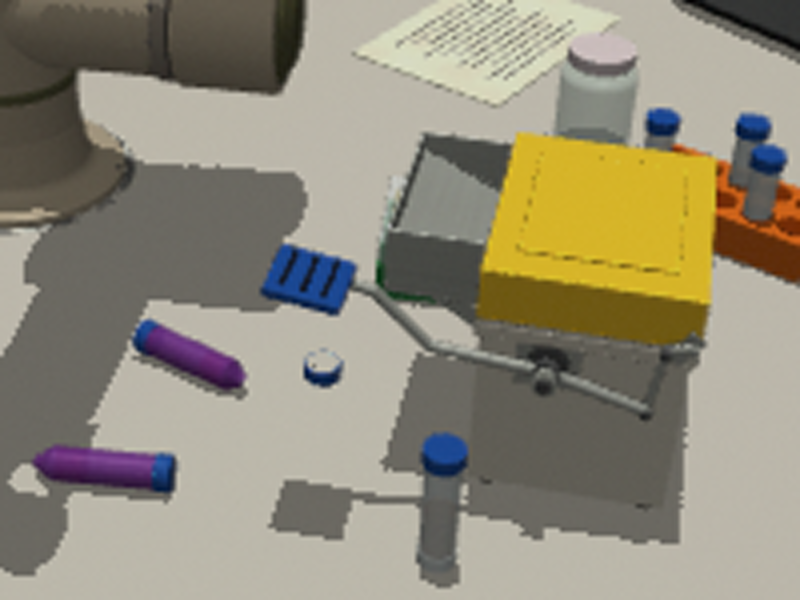

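View pics/c2.png

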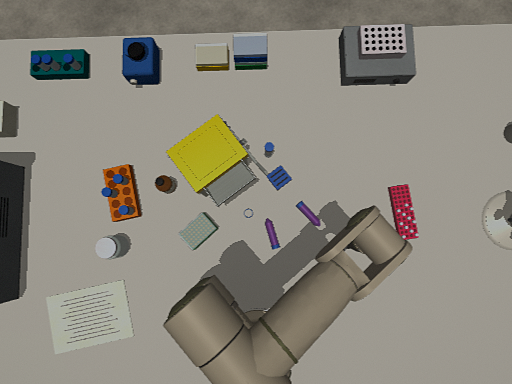

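The lid is shut with its corners where they were at the start. The paddle is back up at (280,178), the chute is empty, and the other items have not moved.

```bash
python3 -c "
from plant import job_done,sense
print(sense()['qvel'].round(2));print(job_done())"
```

```text
[ 0.61  0.29  0.22 -0.01 -0.2  -0.15]
the job is handed in; nothing more can be done
None
```

The job is done and handed in. The used tube is in the bin, and the lid opened fully and closed again without slamming.

- **Press:** I pushed the blue paddle down along its arc with the closed fingertips until it hit the stop, at TCP z = 0.162 m with the vertical force rising to 15–16 N. A top view at the stop showed the lid wide open, the chute empty and the tube in the bin.
- **Release:** I let the lever up at about 24 mm/s, slowing to 12 mm/s near the top. The finger stayed in contact at 4–8 N until the force fell to about 0 at TCP z = 0.22 m, which was the contact height on the way down. I then lifted off and backed away to about 0.27 m from the paddle.
- **Last pictures:** the lid is shut and the paddle is up, both where they were at the start. The bottle, boxes, racks, caps and purple tubes look unmoved, judged by eye.

No checks failed or disagreed. I did not measure the lid's closing speed directly; it follows from the slow rise with the finger in contact. The clock read about 11.3 s at hand-in.

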